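Open the lockable gate valve half a turn, past its backlash

TASK

Set the bench gate valve to half a turn open and lock it there: flip the locking lever fully open, turn the handwheel counter-clockwise (seen from above), and once its loose play is used up and the notched disc below it starts to move, turn the disc exactly half a turn, without overshooting. Then flip the lever back so that its tongue sits fully down in the notch, and let go; leave the other things on the bench where they are.

Things in the scene. Friction and masses are not known exactly. Their poses are not given: they have to be found in the camera images.
- valve: The fixed valve stand: grey skid plate 240 x 200 x 12 mm carrying a brass gate valve on a short copper pipe. Origin under the valve on the bench top; z up, through the handwheel's axis; x along the pipe; the locking lever stands on the -y side. Its place and yaw change from run to run (yaw up to 0.5 rad either way).
- wheel_centre (a point): Centre of the level steel handwheel on the valve's vertical axis, 148 mm up: round rim 64 mm outside diameter, 12 mm thick. Take it across its full diameter from above, at any yaw. It sits loose on the stem: counter-clockwise it first turns freely by an unknown 0.7 to 1.8 rad, then the stem follows. The free play needs 0.02 N m; it stays where it is left. Half a turn takes several grasps.
- disc_centre (a point): Centre of the top of the notched bright metal disc fixed to the stem under the handwheel, 113 mm up, 96 mm diameter. Fingertips at the wheel must stay above about 118 mm. It has four equal notches 90 degrees apart, 16 mm wide at 42 mm radius; the lever's tongue drops in only near a quarter turn and rests on top elsewhere.
- stem (a joint): Angle of the valve stem and its notched disc, rad: 0 at the start (shut, at its stop), growing counter-clockwise seen from above; half a turn open is 3.14. It stops at 5.2, needs about 0.15 N m to turn and stays where it is left. The wheel turned back is free for 1.9 rad before the stem turns back.
- lever (a joint): Angle of the locking lever, rad: 0 is locked (handle upright, tongue down in a notch of the disc, the stem cannot turn), 1.65 is the open stop (handle laid outwards along the valve's -y, tongue up and clear). 1.57 is handle level. The tongue clears the disc above about 0.4. It resists with about 0.07 N m and stays where it is left.
- lever_grip (a point): Centre of the grey plastic cross-grip (18 mm round bar, 30 mm long, along the valve's x) at the end of the lever's 10 mm steel handle, 62 mm from the hinge. In the valve's frame it is at (0, -80, 190) mm when locked and (0, -142, 128) mm when open and level. Pinch its flat ends from above in both positions and lead it round the arc without turning the gripper, at 30 N or so.
- cup_centre (a point): Centre (54 mm up) of a lidded paper coffee cup, 78 mm across and 108 mm tall, standing near the valve. Leave it alone.
- bottle_centre (a point): Centre (60 mm up) of a white bottle, 52 mm across and 120 mm tall, standing near the valve. Leave it alone.
- wrench: A 170 mm open spanner lying flat near the valve. Origin in its middle on the bench. Leave it alone.
- phone: A black phone, 150 x 74 x 10 mm, lying flat. Origin under its middle. Leave it alone.
- lever_hinge (a point): The lever's level hinge, parallel to the valve's x, at (0, -80, 128) mm in the valve's frame. Opening, the grip swings up and over this line towards the valve's -y.

How it is judged:
By the outcome, as a careful person would: the job done as asked, in the order asked, and still so for the second after the job is handed in, with the robot touching nothing.
It also fails if it takes over 72 s, if anything falls off the work surface, if the arm or the gripper's body presses on something with over 40 N, if the wrist force passes 120 N, or if a joint passes its speed limit or range.

ROBOT

A 7-joint arm with a two-finger parallel gripper is mounted at the origin on the work surface. World frame = base frame: x ahead of the robot, y to its left, z up, the work surface at z = 0. Lengths are in m, angles in rad, forces in N, time in s.
With the tool pointing down it reaches from about 0.425 to 0.925 m from the base axis. Payload 6.8 kg.
Tool frame: the origin (TCP) lies midway between the tips of the shut fingers; the grasp point (between the pads) lies 19 mm behind it; x points along the fingers, y is the direction in which the jaws open and shut, and the axes are right-handed (so a half turn about x gives the same grasp; the last joint's range is limited). The gripper opens to 85 mm and grips with 20 to 120 N. Pads are 22 mm wide; open, the fingers measure 114 mm over their backs; the gripper's body (76 mm by 85 mm) begins 54 mm behind the grasp point. The pads swing forward as they close: fully open they stand 13 mm farther back than shut.
Start: joints at [-1.398, 0.477, 0.022, 1.555, -0.011, 1.109, -0.083], TCP at [0.187, 0.649, 0.231] pointing down, gripper open.
Joint ranges: [-2.96, 2.96], [-0.34, 2.1], [-1.41, 1.46], [0.24, 2.44], [-1.37, 4.51], [0.17, 1.92], [-2.96, 2.96]. Speed limits (rad/s): [2.39, 2.39, 3.14, 3.14, 3.14, 3.14, 3.14].

INTERFACE

Orientations are given as a rotation vector (axis times angle).
In Python, from bench import r, viewer, nets gives the robot as it stands.
- The arm moves only by the shell command python3 -m pendant 'ROWS' [FORCE]. ROWS is JSON, one flat list of numbers, 5 for each row, row after row: the finger opening in mm, from 0 to 85.4, then the shift along the tool's x, y, z in mm, then the turn about the tool's x in rad. A call has 1 to 20 rows; each row shifts and turns the commanded pose from where the row before left it, along the tool's axes as they then stand; what a row does not reach is not made up. A row lasts 1/8 s, in which the tool goes at most 62.5 mm and 10.7 degrees, less where a joint would pass 70% of its speed; a pose out of reach is approached as far as the arm can. A call with a gripper value outside its range is refused whole. The fingers move at their own pace and stop on an object; FORCE is the grip in N (left out, the last holds). Time passes only in rows, so rows that do not move let the fingers close. It gives the time, the measured TCP pose, the force and the opening at its end, in the units of the state.
- r.get_obs(): the state, without advancing time (a new reading comes with each control period).
- viewer.grab_frame(name): name is "scene" or "top" or "wrist"; returns (picture, depth): 420x560x3 uint8, red, green, blue; 420x560 float32, m along the optical axis (not along the pixel's ray), 0 where there is no reading.
- viewer.calibration(name): a dict with "mtx" (3x3 intrinsics, pixels), "world_to_cam" (4x4, takes a point from world to camera coordinates). Camera axes: x right, y up, looking along -z (the intrinsics and any distortion apply to the point x, -y, -z); pixel columns grow to the right and rows downward; lengths in m; the calibration is good to about 2 mm. A picture is of the moment at which its call begins: read the wrist's pose just before it. calibration takes no time and is no camera call; for the wrist camera it gives the pose at the moment of the call.
- r.hand_in(): hands the job in, once; it reports no verdict.
Trained networks look in the newest picture that a camera, given by its name, has taken for a name from the list of things; names that differ only in an ending like _2 or _b are one class to them, and where a whole thing is asked for, a point or a joint stands for the part that bears it (a point fixed in the world has none). Each returns a list of dicts, best first, with "score" (0 to 1); they miss things now and then, are a little off and sometimes report something else, mostly with a low value. They report only what shows in the picture. A call takes as long as a camera call.
- nets.look_for(name, camera): "location" ([x, y, z] in m, in world coordinates, good to about 4 mm: the middle of the surface that is visible of it).
- nets.silhouettes(name, camera): "mask" (420x560 bool, what is visible of it).
The state is a dict: "clock": time; "joints": joint angles; "qvel": joint speeds; "tau": joint torques, N m; "tcp_pos": TCP position; "orientation": TCP orientation; "contact_force": force on the tool from outside, world axes, zero at the start; "moment": the same for the moment, N m; "grip_width": finger opening in m.
Only numpy, scipy, OpenCV 4.12 (cv2) and the standard library are available. Lean on these libraries where they do the work, as an engineer would, in place of code of your own. Each camera call takes 0.05 s, during which the arm holds its last target. There are 200 camera calls.

## Working session

There is one attempt and no reset: what is moved stays moved. The work goes in short steps, Python scripts to look and compute and a shell command to move; the robot and the scene stay as the last step left them, time stands still between calls to the robot, and variables do not carry over. Pictures are saved under pics/ and viewed, about 8 in all and at most 12, crops included, and the job is handed in when it is done.

```bash
mkdir -p pics; ls; python3 - <<'E'
from bench import r, viewer, nets
import cv2, numpy as np
o=r.get_obs()
print({k:np.round(v,3) for k,v in o.items()})
for c in ("scene","top"):
    p,d=viewer.grab_frame(c)
    cv2.imwrite(f"pics/{c}0.png",p[:,:,::-1])
    for n in ("valve","wheel_centre","disc_centre","lever_grip","lever_hinge","cup_centre","bottle_centre","wrench","phone"):
        try: print(c,n,[(np.round(x["location"],3).tolist(),round(x["score"],2)) for x in nets.look_for(n,c)[:2]])
        except Exception as e: print(n,e)
E
```

```text
pics
{'clock': np.float64(0.0), 'joints': array([-1.398,  0.478,  0.022,  1.556, -0.011,  1.109, -0.083]), 'qvel': array([ 0.001, -0.   , -0.   , -0.   ,  0.   , -0.   , -0.   ]), 'tau': array([-1.0000e-03, -5.9645e+01,  1.6070e+00, -2.8120e+01,  1.2000e-02,
        9.0000e-03,  0.0000e+00]), 'tcp_pos': array([0.187, 0.648, 0.23 ]), 'orientation': array([ 0.219,  1.56 , -0.222]), 'contact_force': array([-0.33 , -1.494, -0.169]), 'moment': array([ 0.034,  0.018, -0.023]), 'grip_width': np.float64(0.085)}
scene valve [([0.543, -0.008, 0.011], 0.8)]
scene wheel_centre [([0.528, 0.012, 0.153], 0.59)]
scene disc_centre [([0.53, 0.012, 0.113], 0.98)]
scene lever_grip [([0.516, -0.062, 0.17], 0.57)]
scene lever_hinge [([0.521, -0.06, 0.159], 0.81), ([0.675, 0.125, 0.076], 0.52)]
scene cup_centre [([0.715, -0.146, 0.108], 0.68)]
scene bottle_centre [([0.674, 0.124, 0.075], 0.89)]
scene wrench [([0.516, 0.2, 0.006], 0.84)]
scene phone [([0.404, -0.32, 0.011], 0.85)]
top valve [([0.511, -0.005, 0.009], 0.9)]
top wheel_centre [([0.524, 0.019, 0.154], 0.68)]
top disc_centre [([0.52, 0.018, 0.114], 0.78)]
top lever_grip [([0.516, -0.055, 0.199], 0.51)]
top lever_hinge [([0.515, -0.058, 0.194], 0.48)]
top cup_centre [([0.521, 0.02, 0.113], 0.16)]
top bottle_centre [([0.652, 0.131, 0.081], 0.58)]
top wrench [([0.515, 0.196, 0.005], 0.57)]
top phone [([0.39, -0.325, 0.01], 0.63), ([0.518, 0.02, 0.115], 0.21)]
```

View pics/scene0.png

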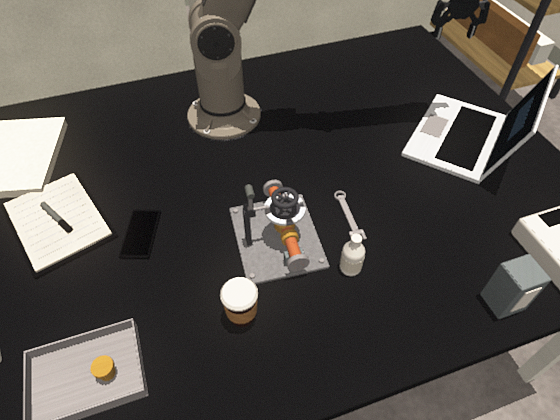

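View pics/top0.png

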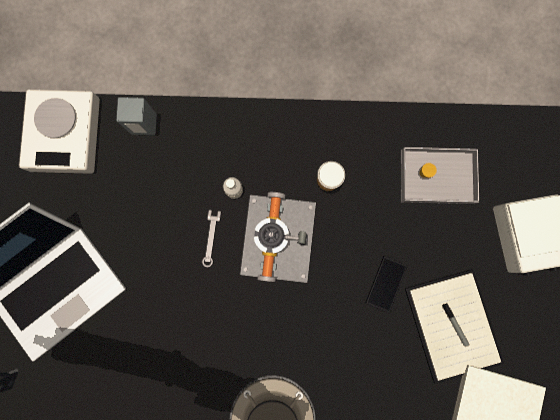

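Both views show the valve near the centre (top view: wheel at ~(271,236), lever grip at ~(303,238), pipe almost vertical in the picture). The lever is on the robot's right. Next I'll measure yaw and axis from depth.

```bash
cat > h.py <<'E'
from bench import r, viewer, nets
import cv2, numpy as np
from scipy.spatial.transform import Rotation as R
def cloud(c, save=None):
    cal=viewer.calibration(c); p,d=viewer.grab_frame(c)
    if save: cv2.imwrite(save,p[:,:,::-1])
    K=cal["mtx"]; v,u=np.mgrid[:420,:560]
    P=np.stack([(u-K[0,2])/K[0,0]*d,-(v-K[1,2])/K[1,1]*d,-d,np.ones_like(d)],-1)
    W=P@np.linalg.inv(cal["world_to_cam"]).T
    W[d==0]=np.nan
    return p,W[...,:3]
def circ(Q):
    A=np.c_[2*Q[:,:2],np.ones(len(Q))]; s=np.linalg.lstsq(A,(Q[:,:2]**2).sum(1),rcond=None)[0]
    return s[:2],np.sqrt(s[2]+s[:2]@s[:2])
E
python3 - <<'E'
from h import *
print([k for k in viewer.calibration("top")], viewer.calibration("top")["mtx"])
for c in ("top","scene"):
    p,W=cloud(c); near=np.hypot(W[...,0]-.524,W[...,1]-.015)<.2
    Q=W[near&(W[...,2]>.008)&(W[...,2]<.016)][:,:2]
    Q=Q[(abs(Q[:,0]-.52)<.15)&(abs(Q[:,1])<.125)]
    rc=cv2.minAreaRect((Q*1000).astype(np.float32)); print(c,"plate",rc)
    for lo,hi in ((.108,.120),(.140,.160),(.18,.205)):
        S=W[near&(W[...,2]>lo)&(W[...,2]<hi)]
        S=S[(np.hypot(S[:,0]-.524,S[:,1]-.017)<.06)] if hi<.17 else S
        if len(S)>3: print(lo,len(S),S.mean(0).round(4),((S.max(0)+S.min(0))/2).round(4),np.ptp(S,0).round(3), cv2.minEnclosingCircle((S[:,:2]*1000).astype(np.float32)))
    S=W[near&(W[...,2]>.045)&(W[...,2]<.09)]
    if c=="top":
        S=S[abs(S[:,1]-.015)<.06]; print("pipe",len(S),cv2.fitLine(S[:,:2].astype(np.float32),cv2.DIST_HUBER,0,.01,.01).ravel())
E
```

```text
['mtx', 'world_to_cam'] [[429.32869611   0.         275.4088506 ]
 [  0.         429.32869611 213.12652294]
 [  0.           0.           1.        ]]
top plate ((530.0572509765625, 10.912147521972656), (232.67697143554688, 264.172607421875), 85.75959777832031)
0.108 462 [0.5186 0.0162 0.1122] [0.5213 0.0163 0.1138] [0.093 0.093 0.011] ((520.4132080078125, 16.30402183532715), 48.039039611816406)
0.14 354 [0.5201 0.0162 0.1527] [0.5207 0.0172 0.1521] [0.062 0.061 0.016] ((520.2938842773438, 16.338897705078125), 31.765974044799805)
0.18 83 [ 0.5125 -0.0628  0.1968] [ 0.5124 -0.0626  0.1954] [0.028 0.018 0.013] ((513.0065307617188, -63.19853973388672), 15.546717643737793)
pipe 712 [ 0.99607503 -0.08851308  0.5162758   0.01627447]
scene plate ((528.6141357421875, 10.53955078125), (226.04942321777344, 259.993408203125), 84.88716125488281)
0.108 532 [0.5319 0.0142 0.111 ] [0.5229 0.018  0.1133] [0.089 0.094 0.011] ((520.63330078125, 18.69968032836914), 49.09401321411133)
0.14 422 [0.5234 0.017  0.1515] [0.5214 0.0173 0.1505] [0.064 0.062 0.019] ((520.7965087890625, 19.033340454101562), 32.9873161315918)
0.18 108 [ 0.5174 -0.0623  0.1947] [ 0.5141 -0.0619  0.1906] [0.033 0.019 0.019] ((514.1436767578125, -61.6414909362793), 17.137741088867188)
```

```bash
cat >> h.py <<'E'
YAW=-.09; C=np.array([.5205,.0165])
VX=np.array([np.cos(YAW),np.sin(YAW)]); VY=np.array([-VX[1],VX[0]])
def where():
    o=r.get_obs(); M=R.from_rotvec(o["orientation"]).as_matrix()
    print("t",round(float(o["clock"]),2),"tcp",np.round(o["tcp_pos"]*1000,1),"q",np.round(o["joints"],2),"grip",round(float(o["grip_width"])*1000,1),"F",np.round(o["contact_force"],1),"Mz",np.round(o["moment"],2))
    print("tool axes cols\n",M.round(3),"yaw of tool y",round(float(np.arctan2(M[1,1],M[0,1])),3))
    return o,M
def goto(x,y,z):
    o,M=where(); print("shift tool mm",(M.T@(np.array([x,y,z])-o["tcp_pos"])*1000).round(1))
E
python3 -c "
from h import *
g=C-.080*VY; print(g,VX,VY); goto(g[0],g[1],.26)
print((R.from_rotvec(r.get_obs()['orientation']).as_matrix().T@np.array([0,0,1])).round(3))"
```

```text
[ 0.51330972 -0.06317622] [ 0.99595273 -0.08987855] [0.08987855 0.99595273]
t 1.1 tcp [187.  648.6 231.3] q [-1.4   0.48  0.02  1.56 -0.01  1.11 -0.08] grip 85.8 F [ 0.3  0.2 -0.8] Mz [-0.01 -0.04  0.  ]
tool axes cols
 [[-0.     0.277  0.961]
 [ 0.     0.961 -0.277]
 [-1.     0.    -0.   ]] yaw of tool y 1.29
shift tool mm [ -28.7 -593.5  510.8]
[-1.  0. -0.]
```

```bash
python3 -m pendant '[85,-60,0,0,0, 85,0,-42,36,0, 85,0,-42,36,0, 85,0,-42,36,0, 85,0,-42,36,0, 85,0,-42,36,0, 85,0,-42,36,0, 85,0,-42,36,0, 85,0,-42,36,0, 85,0,-42,36,0, 85,0,-42,36,0, 85,0,-42,36,0, 85,0,-42,36,0, 85,0,-42,36,0, 85,0,-42,36,0]' 30 && python3 -m pendant '[85,0,0,0,0.173, 85,0,0,0,0.173, 85,0,0,0,0.173, 85,0,0,0,0.173, 85,0,0,0,0.173, 85,0,0,0,0.173, 85,0,0,0,0.173, 85,0,0,0,0.169]'; python3 -c "
from h import *
g=C-.080*VY; goto(g[0],g[1],.168)
p,W=cloud('wrist','pics/w1.png')
for n in ('lever_grip','wheel_centre','disc_centre'): print(n,[(np.round(x['location'],4).tolist(),round(x['score'],2)) for x in nets.look_for(n,'wrist')[:2]])
for lo,hi in ((.108,.120),(.140,.160),(.18,.205)):
    S=W[(W[...,2]>lo)&(W[...,2]<hi)]
    S=S[(np.hypot(*(S[:,:2]-C).T)<.06)] if hi<.17 else S[np.hypot(*(S[:,:2]-g).T)<.03]
    if len(S)>3: print(lo,len(S),((S.max(0)+S.min(0))/2).round(4),np.ptp(S,0).round(3),cv2.minEnclosingCircle((S[:,:2]*1000).astype(np.float32)),cv2.minAreaRect((S[:,:2]*1000).astype(np.float32)))
"
```

```text
clock: 2.98
tcp_pos: [0.509, -0.0576, 0.2917]
orientation: [0.221, 1.559, -0.219]
contact_force: [0.4, 0.6, -0.2]
grip_width: 0.0852
clock: 3.98
tcp_pos: [0.5083, -0.056, 0.2914]
orientation: [1.28, 1.163, -1.279]
contact_force: [0.5, 0.1, -1.0]
grip_width: 0.0847
t 3.98 tcp [508.3 -56.  291.4] q [-0.69  0.17  0.78  1.91 -0.13  1.12  0.05] grip 84.7 F [ 0.5  0.1 -1. ] Mz [-0.    0.03  0.01]
tool axes cols
 [[ 0.     0.995 -0.095]
 [ 0.    -0.095 -0.995]
 [-1.     0.    -0.   ]] yaw of tool y -0.096
shift tool mm [123.4   5.6   6.7]
lever_grip [([0.5157, -0.0563, 0.1964], 0.56)]
wheel_centre [([0.5198, 0.0155, 0.1491], 0.86), ([0.5153, -0.0579, 0.1933], 0.26)]
disc_centre [([0.5173, 0.0185, 0.1145], 0.94)]
0.108 3926 [0.5205 0.0172 0.1129] [0.095 0.094 0.01 ] ((520.28955078125, 17.258018493652344), 48.126583099365234) ((520.3350219726562, 17.642311096191406), (93.5556640625, 93.56271362304688), 84.56549072265625)
0.14 3632 [0.5201 0.0172 0.1535] [0.063 0.063 0.013] ((520.4159545898438, 17.328857421875), 31.831878662109375) ((520.2666625976562, 17.10370445251465), (62.519630432128906, 62.60589599609375), 11.568906784057617)
0.18 827 [ 0.5135 -0.0618  0.1959] [0.03  0.019 0.011] ((513.3687744140625, -62.073463439941406), 16.27324104309082) ((513.2362670898438, -61.59923553466797), (16.715431213378906, 29.63938331604004), 84.74852752685547)
```

View pics/w1.png

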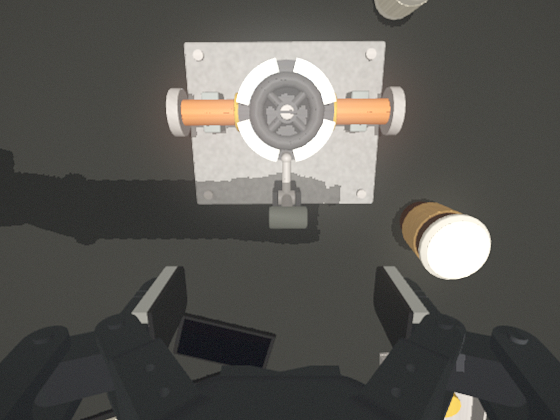

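The wrist view shows the wheel at (287,112), the notches at its top, left and right with the tongue in the bottom one, and the grip at (288,217). Measurements agree, so I'll go down on the grip.

```bash
sed -i 's/C=np.array.*/C=np.array([.5204,.0172])/' h.py; python3 -m pendant '[70,0,5,6,0, 70,40,0,0,0, 70,45,0,0,0, 70,38,0,0,0, 28,0,0,0,0, 28,0,0,0,0, 28,0,0,0,0, 28,0,0,0,0]' 30; python3 -c "
from h import *
g=C-.080*VY; goto(g[0],g[1],.168)"
```

```text
clock: 5.18
tcp_pos: [0.514, -0.063, 0.1698]
orientation: [1.277, 1.163, -1.273]
contact_force: [-2.1, -2.6, 5.7]
grip_width: 0.0293
t 5.17 tcp [514.  -63.  169.8] q [-0.58  0.35  0.72  2.03 -0.31  0.86  0.22] grip 29.3 F [-2.1 -2.6  5.7] Mz [-0.35  0.23  0.02]
tool axes cols
 [[ 0.003  0.996 -0.09 ]
 [ 0.    -0.09  -0.996]
 [-1.     0.003 -0.   ]] yaw of tool y -0.09
shift tool mm [ 1.8 -0.8 -0.5]
```

```bash
python3 -m pendant '[28,0.8,0,10.2,0, 28,2.5,0,9.9,0, 28,4.1,0,9.4,0, 28,5.6,0,8.5,0, 28,6.9,0,7.6,0, 28,8.1,0,6.3,0, 28,9,0,4.9,0, 28,9.6,0,3.3,0, 28,10.1,0,1.7,0, 28,10.2,0,0,0, 28,2.5,0,-0.2,0, 28,0,0,0,0]'; python3 -c "
from h import *
g=C-.142*VY; goto(g[0],g[1],.101)"
```

```text
clock: 6.68
tcp_pos: [0.5084, -0.1249, 0.0999]
orientation: [1.276, 1.162, -1.274]
contact_force: [1.6, -4.1, 3.2]
grip_width: 0.0299
t 6.67 tcp [ 508.4 -124.9   99.9] q [-0.39  0.47  0.65  2.06 -0.42  0.73  0.44] grip 29.9 F [ 1.6 -4.1  3.2] Mz [-0.69 -0.1  -0.01]
tool axes cols
 [[ 0.003  0.996 -0.09 ]
 [-0.001 -0.09  -0.996]
 [-1.     0.003  0.001]] yaw of tool y -0.091
shift tool mm [-1.1 -0.9 -0.6]
```

```bash
python3 -m pendant '[28,3,0,0,0, 28,0,0,0,0]'; python3 -m pendant '[70,0,0,0,0, 70,0,0,0,0, 70,0,0,0,0, 85,-40,0,0,0, 85,-60,0,0,0, 85,-60,0,0,0, 85,-30,0,0,0,85,0,0,-20,0,85,0,0,0,0]'; python3 -c "
from h import *
goto(C[0],C[1],.125)
p,W=cloud('wrist','pics/w2.png')
S=W[(W[...,2]>.108)&(W[...,2]<.18)];S=S[np.hypot(*(S[:,:2]-C).T)<.16]
L=np.c_[(S[:,:2]-C)@VX,(S[:,:2]-C)@VY,S[:,2]]
G=L[(abs(L[:,0])<.03)&(L[:,1]<-.13)]; print('grip',len(G),G.mean(0).round(4),G.max(0).round(4))
T=L[(abs(L[:,0])<.03)&(L[:,1]<-.1)]; print('top',len(T),T[:,2].max())
H=L[(abs(L[:,0])<.005)&(L[:,1]<-.095)&(L[:,1]>-.13)]; print('handle slope',np.polyfit(H[:,1],H[:,2],1) if len(H)>5 else None)
"
```

```text
clock: 6.92
tcp_pos: [0.5085, -0.1244, 0.0967]
orientation: [1.276, 1.163, -1.274]
contact_force: [2.0, -4.3, 3.9]
grip_width: 0.0296
clock: 8.05
tcp_pos: [0.5091, -0.1023, 0.2858]
orientation: [1.274, 1.168, -1.273]
contact_force: [-0.0, 0.1, -0.2]
grip_width: 0.0849
t 8.05 tcp [ 509.1 -102.3  285.8] q [-0.61  0.2   0.81  1.9  -0.16  1.11  0.17] grip 84.9 F [-0.   0.1 -0.2] Mz [0.01 0.   0.04]
tool axes cols
 [[-0.     0.996 -0.087]
 [ 0.001 -0.087 -0.996]
 [-1.    -0.    -0.001]] yaw of tool y -0.087
shift tool mm [ 160.9    1.  -119.8]
grip 562 [ 0.0002 -0.1393  0.1347] [ 0.0148 -0.13    0.1385]
top 900 0.13853355848240495
handle slope [0.01558701 0.13429656]
```

View pics/w2.png

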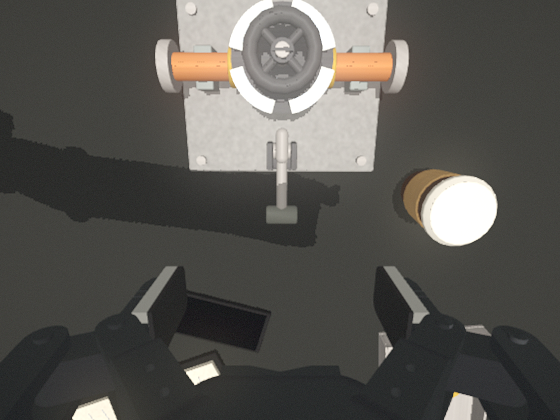

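The lever is laid out with the grip at (281,214), but the depth slope says it's about level (~1.58), so it slipped a little in the pads. I'll push it to its stop from above with shut fingers.

```bash
python3 -m pendant '[0,50,1,21,0, 0,50,0,0,0, 0,35,0,0,0, 0,10,0,0,0, 0,2,0,0,0,0,2,0,0,0,0,2,0,0,0,0,2,0,0,0,0,1,0,0,0]';  python3 -c "
from h import *
where()"
```

```text
clock: 9.22
tcp_pos: [0.5085, -0.1249, 0.1322]
orientation: [1.276, 1.165, -1.274]
contact_force: [0.8, -1.0, 1.5]
grip_width: -0.0001
t 9.22 tcp [ 508.5 -124.9  132.2] q [-0.44  0.43  0.71  2.04 -0.39  0.8   0.41] grip -0.1 F [ 0.8 -1.   1.5] Mz [-0.08 -0.1  -0.01]
tool axes cols
 [[ 0.001  0.996 -0.09 ]
 [ 0.    -0.09  -0.996]
 [-1.     0.001 -0.   ]] yaw of tool y -0.09
```

```bash
python3 -m pendant '[0,2,0,0,0,0,2,0,0,0,0,0,0,0,0]';  python3 -m pendant '[0,-50,0,0,0, 60,-60,0,0,0,85,-50,0,-20,0,85,0,0,-50,0,85,0,0,-50,0,85,0,0,0,0]'; python3 -c "
from h import *
goto(C[0],C[1],.125)"
```

```text
clock: 9.6
tcp_pos: [0.5091, -0.1251, 0.1312]
orientation: [1.279, 1.166, -1.273]
contact_force: [-10.5, 4.4, 38.9]
grip_width: 0.0001
clock: 10.35
tcp_pos: [0.519, -0.0005, 0.2876]
orientation: [1.27, 1.171, -1.269]
contact_force: [0.3, -0.7, 0.9]
grip_width: 0.0848
t 10.35 tcp [ 5.190e+02 -5.000e-01  2.876e+02] q [-0.79  0.19  0.79  1.89 -0.15  1.11 -0.03] grip 84.8 F [ 0.3 -0.7  0.9] Mz [-0.04  0.04 -0.05]
tool axes cols
 [[-0.001  0.997 -0.082]
 [ 0.001 -0.082 -0.997]
 [-1.    -0.001 -0.001]] yaw of tool y -0.082
shift tool mm [ 1.626e+02  1.000e-01 -1.750e+01]
```

```bash
python3 -m pendant '[85,40,0,-17.5,0.17, 85,0,0,0,0.17, 85,0,0,0,0.17, 85,0,0,0,0.17, 85,0,0,0,0.17, 85,0,0,0,0.17, 85,0,0,0,0.17, 85,0,0,0,0.17, 85,0,0,0,0.17, 85,0,0,0,0.17, 85,0,0,0,0.17, 85,0,0,0,0.17, 85,0,0,0,0.17,85,0,0,0,0]'; python3 -c "
from h import *
goto(C[0],C[1],.124)"
```

```text
clock: 12.1
tcp_pos: [0.5203, 0.0113, 0.2477]
orientation: [-1.797, 0.687, 1.798]
contact_force: [-0.2, -0.7, -0.5]
grip_width: 0.085
t 12.1 tcp [520.3  11.3 247.7] q [-1.11  0.47  1.31  1.95 -0.51  1.11 -1.9 ] grip 85.0 F [-0.2 -0.7 -0.5] Mz [ 0.06 -0.03 -0.03]
tool axes cols
 [[-0.001 -0.666 -0.746]
 [-0.001 -0.746  0.666]
 [-1.     0.001 -0.   ]] yaw of tool y -2.3
shift tool mm [123.7  -4.7   3.9]
```

```bash
python3 -m pendant '[85,20,-4.7,3.9,0, 85,50,0,0,0, 85,40,0,0,0, 85,13,0,0,0, 60,0,0,0,0,60,0,0,0,0,60,0,0,0,0]' 60; python3 -c "
from h import *
goto(C[0],C[1],.124)"
```

```text
clock: 12.98
tcp_pos: [0.5209, 0.0176, 0.126]
orientation: [-1.797, 0.685, 1.796]
contact_force: [-3.6, -2.1, 5.5]
grip_width: 0.0611
t 12.97 tcp [520.9  17.6 126. ] q [-0.95  0.6   1.08  2.07 -0.7   0.89 -1.77] grip 61.1 F [-3.6 -2.1  5.5] Mz [-0.5   0.85  0.02]
tool axes cols
 [[ 0.001 -0.666 -0.746]
 [ 0.    -0.746  0.666]
 [-1.    -0.001 -0.   ]] yaw of tool y -2.3
shift tool mm [2.  0.7 0.1]
```

```bash
for i in 1; do python3 -m pendant '[60,0,0,0,-0.15,60,0,0,0,-0.15,60,0,0,0,-0.15,60,0,0,0,-0.15]'; python3 -c "
from h import *
where()"; done;  python3 -m pendant '[60,0,0,0,-0.1]'; python3 -c "
from h import *
where()"
```

```text
clock: 13.48
tcp_pos: [0.5208, 0.0174, 0.1261]
orientation: [-2.158, 0.135, 2.156]
contact_force: [-4.8, -2.7, 4.4]
grip_width: 0.0612
t 13.47 tcp [520.8  17.4 126.1] q [-0.86  0.52  0.92  2.06 -0.56  0.83 -1.3 ] grip 61.2 F [-4.8 -2.7  4.4] Mz [-0.61  1.    0.  ]
tool axes cols
 [[ 0.001 -0.124 -0.992]
 [ 0.    -0.992  0.124]
 [-1.    -0.    -0.001]] yaw of tool y -1.696
clock: 13.6
tcp_pos: [0.5208, 0.0174, 0.126]
orientation: [-2.209, 0.028, 2.207]
contact_force: [-5.2, -2.2, 5.3]
grip_width: 0.0612
t 13.6 tcp [520.8  17.4 126. ] q [-0.84  0.5   0.9   2.06 -0.54  0.82 -1.22] grip 61.2 F [-5.2 -2.2  5.3] Mz [-0.62  0.91 -0.03]
tool axes cols
 [[ 0.001 -0.026 -1.   ]
 [ 0.    -1.     0.026]
 [-1.    -0.    -0.001]] yaw of tool y -1.597
```

```bash
python3 -m pendant '[60,0,0,0,-0.15,60,0,0,0,-0.15]'; python3 -c "
from h import *
where()" | head -1;  python3 -m pendant '[60,0,0,0,-0.15,60,0,0,0,-0.15]';python3 -c "
from h import *
where()" | head -1;  python3 -m pendant '[60,0,0,0,-0.15,60,0,0,0,-0.15]';python3 -c "
from h import *
where()" |head -1;  python3 -m pendant '[60,0,0,0,-0.15,60,0,0,0,-0.15]';python3 -c "
from h import *
where()"; python3 -m pendant '[60,0,0,0,-0.15,60,0,0,0,-0.15]';python3 -c "
from h import *
where()"
```

```text
clock: 13.85
tcp_pos: [0.5208, 0.0173, 0.126]
orientation: [2.075, 0.287, -2.073]
contact_force: [-5.1, -1.9, 5.5]
grip_width: 0.0612
t 13.85 tcp [520.8  17.3 126. ] q [-0.79  0.47  0.81  2.06 -0.48  0.81 -0.98] grip 61.2 F [-5.1 -1.9  5.5] Mz [-0.61  0.88 -0.02]
clock: 14.1
tcp_pos: [0.5209, 0.0171, 0.1261]
orientation: [1.896, 0.56, -1.894]
contact_force: [-5.2, -3.7, 4.8]
grip_width: 0.0611
t 14.1 tcp [520.9  17.1 126.1] q [-0.73  0.44  0.73  2.05 -0.42  0.79 -0.74] grip 61.1 F [-5.2 -3.7  4.8] Mz [-0.62  0.72  0.01]
clock: 14.35
tcp_pos: [0.521, 0.0171, 0.1261]
orientation: [1.702, 0.794, -1.7]
contact_force: [-3.1, -3.5, 4.0]
grip_width: 0.061
t 14.35 tcp [521.   17.1 126.1] q [-0.67  0.42  0.65  2.05 -0.36  0.78 -0.5 ] grip 61.0 F [-3.1 -3.5  4. ] Mz [-0.64  0.74 -0.13]
clock: 14.6
tcp_pos: [0.5211, 0.017, 0.1261]
orientation: [1.496, 0.994, -1.494]
contact_force: [-3.0, -3.5, 3.6]
grip_width: 0.0612
t 14.6 tcp [521.1  17.  126.1] q [-0.61  0.41  0.57  2.05 -0.31  0.77 -0.25] grip 61.2 F [-3.  -3.5  3.6] Mz [-0.59  0.65 -0.09]
tool axes cols
 [[ 0.001  0.922 -0.387]
 [-0.    -0.387 -0.922]
 [-1.     0.001 -0.   ]] yaw of tool y -0.397
clock: 14.85
tcp_pos: [0.5212, 0.017, 0.1261]
orientation: [1.281, 1.161, -1.279]
contact_force: [-3.0, -2.7, 3.2]
grip_width: 0.0612
t 14.85 tcp [521.2  17.  126.1] q [-0.55  0.39  0.5   2.04 -0.26  0.76  0.01] grip 61.2 F [-3.  -2.7  3.2] Mz [-0.61  0.52 -0.23]
tool axes cols
 [[ 0.001  0.995 -0.097]
 [-0.    -0.097 -0.995]
 [-1.     0.001  0.   ]] yaw of tool y -0.097
```

```bash
cat >> h.py <<'E'
def notch(save=None, rs=(.040,.042,.044,.046)):
    cal=viewer.calibration("wrist"); p,W=cloud("wrist",save)
    th=np.deg2rad(np.arange(0,360,.5)); K=cal["mtx"]; acc=[]
    for rr in rs:
        P=np.c_[C[0]+rr*np.cos(th),C[1]+rr*np.sin(th),np.full_like(th,.113),np.ones_like(th)]@cal["world_to_cam"].T
        u=K[0,0]*P[:,0]/-P[:,2]+K[0,2]; v=-K[1,1]*P[:,1]/-P[:,2]+K[1,2]
        z=cv2.remap(W[...,2].astype(np.float32),u.astype(np.float32)[None],v.astype(np.float32)[None],cv2.INTER_NEAREST,borderValue=9)[0]
        acc.append(np.where(z<.106,1.,np.where(z<.119,0.,np.nan)))
    a=np.nanmean(np.array(acc),0); rel=np.rad2deg(th-YAW)%360
    n=(a>.5); print("notch/disc/occluded",n.sum(),(a<=.5).sum(),np.isnan(a).sum())
    # runs of notch
    idx=np.where(n)[0]
    for g in np.split(idx,np.where(np.diff(idx)>4)[0]+1):
        if len(g)>3: print("  notch deg (valve frame) %.1f .. %.1f mid %.2f"%(rel[g[0]],rel[g[-1]],((rel[g[0]]+(g[-1]-g[0])*.25))%360))
    ok=~np.isnan(a); s=np.linspace(0,90,361); half=np.rad2deg(8/43)
    sc=[np.sum(np.where(abs((rel-x+45)%90-45)<half,1,-.2)[ok]*(a[ok]-.2)) for x in s]
    b=s[np.argmax(sc)]; print("disc angle mod 90: %.2f deg = %.3f rad"%(b,np.deg2rad(b)))
E
python3 -m pendant '[85,0,0,0,0,85,0,0,0,0,85,-50,0,0,0,85,-60,0,0,0,85,-50,0,35,0,85,0,0,35,0,85,0,0,0,0]';python3 -c "
from h import *
where(); notch('pics/w3.png')"
```

```text
clock: 15.72
tcp_pos: [0.5138, -0.0542, 0.2859]
orientation: [1.289, 1.155, -1.285]
contact_force: [-0.4, 0.8, -0.4]
grip_width: 0.0847
t 15.72 tcp [513.8 -54.2 285.9] q [-0.56  0.17  0.62  1.9  -0.11  1.11  0.  ] grip 84.7 F [-0.4  0.8 -0.4] Mz [ 0.05 -0.01 -0.01]
tool axes cols
 [[ 0.002  0.994 -0.106]
 [ 0.    -0.106 -0.994]
 [-1.     0.002 -0.   ]] yaw of tool y -0.107
notch/disc/occluded 1 719 0
disc angle mod 90: 45.50 deg = 0.794 rad
```

View pics/w3.png

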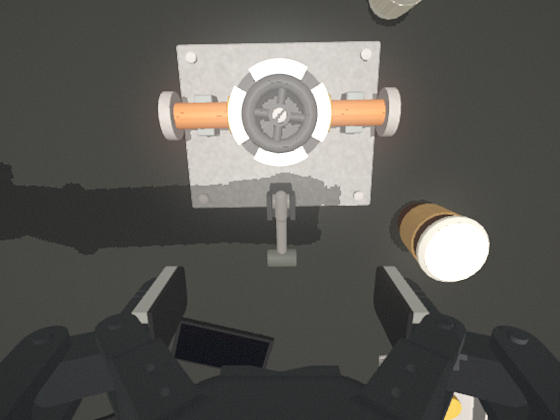

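The picture shows the notches now on the diagonals (about 45° turned), e.g. dark gaps near (237,80) and (322,78). They're shallow, so my depth threshold missed them; I'll use brightness, checked against the start picture.

```bash
cat > n2.py <<'E'
from h import *
def notch2(save=None, verbose=True):
    cal=viewer.calibration("wrist"); p,W=cloud("wrist",save)
    th=np.deg2rad(np.arange(0,360,.5)); K=cal["mtx"]; g=cv2.cvtColor(p,cv2.COLOR_RGB2GRAY).astype(np.float32)
    B=[];Z=[]
    for rr in (.038,.040,.042,.044,.046):
        P=np.c_[C[0]+rr*np.cos(th),C[1]+rr*np.sin(th),np.full_like(th,.113),np.ones_like(th)]@cal["world_to_cam"].T
        u=(K[0,0]*P[:,0]/-P[:,2]+K[0,2]).astype(np.float32)[None]; v=(-K[1,1]*P[:,1]/-P[:,2]+K[1,2]).astype(np.float32)[None]
        B.append(cv2.remap(g,u,v,cv2.INTER_LINEAR)[0]); Z.append(cv2.remap(W[...,2].astype(np.float32),u,v,cv2.INTER_NEAREST)[0])
    B=np.array(B);Z=np.array(Z); rel=np.rad2deg(th-YAW)%360
    b=np.median(B[1:4],0); 
    if verbose: print("bright",b[::20].astype(int),"z mm",(np.median(Z,0)[::20]*1000).round(0))
    dark=b<(b.max()+b.min())/2
    i0=np.where(~dark)[0][0]; d=np.roll(dark,-i0); idx=np.where(d)[0]
    for q in np.split(idx,np.where(np.diff(idx)>3)[0]+1):
        if len(q)>5: a=rel[(q[0]+i0)%720]; print("  dark from %.1f width %.1f mid %.2f"%(a,len(q)*.5,(a+len(q)*.25)%360))
    c=np.sum(dark*np.exp(4j*np.deg2rad(rel))); print("disc angle mod 90: %.2f"%(np.rad2deg(np.angle(c))/4%90))
E
python3 -c "
from n2 import *
notch2()"
```

```text
bright [255 255 255 198 164 181 255 255 255 255 255 255 240 166 164 255 255 255
 255 255 255 253 164 162 255 255 255 255 255 255 238 161 171 255 255 255] z mm [114. 114. 114. 115. 107. 107. 114. 115. 115. 114. 114. 115. 113. 107.
 108. 115. 114. 115. 114. 114. 114. 107. 107. 107. 114. 114. 114. 114.
 115. 115. 109. 108. 107. 113. 115. 115.]
  dark from 35.2 width 21.0 mid 45.66
  dark from 126.2 width 21.0 mid 136.66
  dark from 216.7 width 20.5 mid 226.91
  dark from 306.2 width 20.0 mid 316.16
disc angle mod 90: 46.09
```

Disc at 46.1° (0.80 rad), consistent with the moment onset. 2.34 rad remain; I'll regrasp, turn 2.2 and re-measure.

```bash
python3 -c "
from h import *
goto(C[0],C[1],.126)" | tail -1; python3 -m pendant '[85,0,0,-35,0,85,20,0,-36,0,85,0,0,0,0]'; python3 -c "
from h import *
goto(C[0],C[1],.126)" | tail -1
```

```text
shift tool mm [158.9  -0.4 -68.4]
clock: 16.2
tcp_pos: [0.5199, 0.024, 0.2628]
orientation: [1.276, 1.166, -1.28]
contact_force: [0.4, -1.0, 0.3]
grip_width: 0.0848
shift tool mm [136.8   1.6   6.7]
```

```bash
python3 -m pendant '[85,20,1.5,6.7,0,85,55,0,0,0,85,50,0,0,0,85,12,0,0,0,85,0,0,0,0]'; python3 -c "
from h import *
goto(C[0],C[1],.126)"
```

```text
clock: 16.82
tcp_pos: [0.5219, 0.0122, 0.1282]
orientation: [1.282, 1.16, -1.283]
contact_force: [-0.1, 1.2, 1.0]
grip_width: 0.0848
t 16.82 tcp [521.9  12.2 128.2] q [-0.56  0.39  0.51  2.04 -0.27  0.77  0.02] grip 84.8 F [-0.1  1.2  1. ] Mz [-0.02  0.    0.03]
tool axes cols
 [[-0.001  0.995 -0.1  ]
 [-0.    -0.1   -0.995]
 [-1.    -0.     0.001]] yaw of tool y -0.1
shift tool mm [ 2.2 -2.  -4.8]
```

```bash
python3 -m pendant '[85,2,-1.5,-4.8,0,85,0,0,0,0,60,0,0,0,0,60,0,0,0,0,60,0,0,0,0]' 60; python3 -c "
from h import *
goto(C[0],C[1],.126)"
```

```text
clock: 17.45
tcp_pos: [0.5212, 0.0174, 0.1272]
orientation: [1.284, 1.16, -1.281]
contact_force: [-3.6, 0.4, 10.3]
grip_width: 0.0611
t 17.45 tcp [521.2  17.4 127.2] q [-0.56  0.39  0.51  2.04 -0.27  0.77  0.01] grip 61.1 F [-3.6  0.4 10.3] Mz [0.12 0.6  0.03]
tool axes cols
 [[ 0.001  0.995 -0.1  ]
 [ 0.001 -0.1   -0.995]
 [-1.     0.001 -0.001]] yaw of tool y -0.1
shift tool mm [ 1.2 -0.8  0.3]
```

```bash
python3 -m pendant '[60,0,0,0,-0.15,60,0,0,0,-0.15,60,0,0,0,-0.15,60,0,0,0,-0.15,60,0,0,0,-0.15,60,0,0,0,-0.15,60,0,0,0,-0.15,60,0,0,0,-0.15,60,0,0,0,-0.15,60,0,0,0,-0.15,60,0,0,0,-0.15,60,0,0,0,-0.15,60,0,0,0,-0.15,60,0,0,0,-0.15]'; python3 -c "
from n2 import *
where()
try: notch2('pics/w4.png')
except Exception as e: print(e)"
```

```text
clock: 19.2
tcp_pos: [0.5212, 0.0174, 0.1272]
orientation: [-0.339, 1.543, 0.34]
contact_force: [-2.5, 0.3, 9.8]
grip_width: 0.0612
t 19.2 tcp [521.2  17.4 127.2] q [-0.16  0.36  0.01  2.02 -0.01  0.76  1.86] grip 61.2 F [-2.5  0.3  9.8] Mz [ 0.25  0.67 -0.17]
tool axes cols
 [[ 0.001 -0.42   0.908]
 [ 0.001  0.908  0.42 ]
 [-1.     0.     0.001]] yaw of tool y 2.004
bright [199 200  99 255 255 254  90  97  97  92  61 147 203 226 255 226 155 156
 204 203 203 203 202 203 203 100 164 201 202 202 147  62  96  97  97  90] z mm [115. 114.  nan 115. 114. 114. 152. 154. 155. 155. 154. 143. 114. 114.
 114. 114. 106. 107. 114. 114. 114. 114. 114. 115. 115. 108. 109. 114.
 114. 114. 143. 154. 155. 155. 154. 151.]
  dark from 20.7 width 12.0 mid 26.66
  dark from 58.2 width 60.5 mid 88.41
  dark from 246.7 width 18.5 mid 255.91
  dark from 302.2 width 60.0 mid 332.16
disc angle mod 90: 76.66
```

```bash
python3 -m pendant '[60,0,0,0,-0.1,60,0,0,0,-0.1,60,0,0,0,0]'; python3 -c "
from n2 import *
where()" | head -1; python3 -m pendant '[85,0,0,0,0,85,0,0,0,0,85,-50,0,0,0,85,-60,0,0,0,85,-50,0,35,0,85,0,0,35,0,85,0,0,0,0]'; python3 -c "
from n2 import *
where();notch2('pics/w5.png',False)"
```

```text
clock: 19.62
tcp_pos: [0.5212, 0.0174, 0.1272]
orientation: [-0.493, 1.513, 0.493]
contact_force: [-2.9, 1.1, 9.4]
grip_width: 0.0606
t 19.62 tcp [521.2  17.4 127.2] q [-0.13  0.36 -0.03  2.02  0.02  0.77  2.03] grip 60.6 F [-2.9  1.1  9.4] Mz [0.21 0.66 0.03]
clock: 20.5
tcp_pos: [0.5785, 0.0605, 0.2859]
orientation: [-0.494, 1.512, 0.495]
contact_force: [-0.9, 0.0, -1.1]
grip_width: 0.0851
t 20.5 tcp [578.5  60.5 285.9] q [-0.18  0.28 -0.04  1.72  0.01  1.14  1.98] grip 85.1 F [-0.9  0.  -1.1] Mz [-0.02  0.04 -0.02]
tool axes cols
 [[ 0.001 -0.591  0.807]
 [ 0.001  0.807  0.591]
 [-1.     0.     0.001]] yaw of tool y 2.203
  dark from 78.2 width 20.0 mid 88.16
  dark from 168.7 width 22.0 mid 179.66
  dark from 257.7 width 22.5 mid 268.91
  dark from 346.7 width 22.5 mid 357.91
disc angle mod 90: 88.41
```

View pics/w5.png

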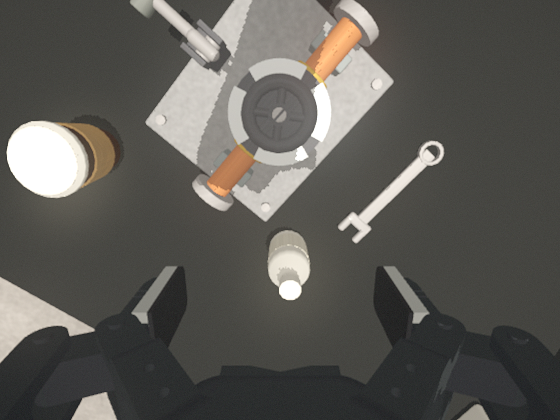

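```bash
python3 - <<'E'
import n2
from n2 import *
o=r.get_obs(); cal=viewer.calibration("wrist")
def T(p,rv):
    M=np.eye(4);M[:3,:3]=R.from_rotvec(rv).as_matrix();M[:3,3]=p;return M
X=cal["world_to_cam"]@T(o["tcp_pos"],o["orientation"])
def ana(f,p,rv):
    c=X@np.linalg.inv(T(np.array(p),np.array(rv)))
    img=cv2.imread(f)[:,:,::-1].copy()
    class V:
        calibration=staticmethod(lambda n:{"mtx":cal["mtx"],"world_to_cam":c})
    n2.viewer=V; n2.cloud=lambda a,b=None:(img,np.zeros((420,560,3)))
    print(f); n2.notch2(None,False)
ana("pics/w1.png",[.5083,-.056,.2914],[1.28,1.163,-1.279])
ana("pics/w2.png",[.5091,-.1023,.2858],[1.274,1.168,-1.273])
E
```

```text
pics/w1.png
  dark from 80.2 width 19.5 mid 89.91
  dark from 168.7 width 20.5 mid 178.91
  dark from 260.2 width 6.0 mid 263.16
  dark from 276.7 width 5.0 mid 279.16
  dark from 351.7 width 20.5 mid 1.91
disc angle mod 90: 0.01
pics/w2.png
  dark from 67.2 width 40.5 mid 87.41
  dark from 110.2 width 4.0 mid 112.16
  dark from 168.2 width 21.0 mid 178.66
  dark from 260.2 width 21.5 mid 270.91
  dark from 351.7 width 20.5 mid 1.91
disc angle mod 90: 89.72
```

Zero reference checks out (0.0° ± 0.3). The disc is now at about 178.5°, so 0.025 rad is left. I'll regrasp and finish it.

```bash
python3 -c "
from h import *
goto(C[0],C[1],.127)" | tail -1; python3 -m pendant '[85,0,0,-35,0,85,20,0,-36,0,85,60,0,0,0,85,30,0,0,0,85,0,0,0,0,85,0,0,0,0]'; python3 -c "
from h import *
goto(C[0],C[1],.127)" | tail -1
```

```text
shift tool mm [158.3  -0.3 -70.5]
clock: 21.3
tcp_pos: [0.5203, 0.0163, 0.1769]
orientation: [-0.492, 1.513, 0.492]
contact_force: [-0.4, -0.0, 0.1]
grip_width: 0.0853
shift tool mm [49.9  0.7  0.6]
```

```bash
python3 -m pendant '[85,40,0.7,0.6,0,85,10,0,0,0,60,0,0,0,0,60,0,0,0,0,60,0,0,0,0]' 60; python3 -c "
from h import *
where()" ; python3 -m pendant '[60,0,0,0,-0.013,60,0,0,0,-0.012,60,0,0,0,0]'; python3 -c "
from n2 import *
where();notch2(None,True)"
```

```text
clock: 21.92
tcp_pos: [0.521, 0.0172, 0.1278]
orientation: [-0.493, 1.512, 0.491]
contact_force: [-2.2, -1.9, 7.7]
grip_width: 0.0609
t 21.93 tcp [521.   17.2 127.8] q [-0.13  0.36 -0.03  2.02  0.02  0.77  2.03] grip 60.9 F [-2.2 -1.9  7.7] Mz [-0.43  0.39 -0.04]
tool axes cols
 [[ 0.003 -0.588  0.809]
 [-0.     0.809  0.588]
 [-1.    -0.002  0.002]] yaw of tool y 2.2
clock: 22.3
tcp_pos: [0.521, 0.0172, 0.1278]
orientation: [-0.512, 1.507, 0.511]
contact_force: [-2.9, -2.2, 7.2]
grip_width: 0.0608
t 22.3 tcp [521.   17.2 127.8] q [-0.12  0.36 -0.04  2.02  0.02  0.77  2.05] grip 60.8 F [-2.9 -2.2  7.2] Mz [-0.46  0.37 -0.06]
tool axes cols
 [[ 0.003 -0.608  0.794]
 [-0.     0.794  0.608]
 [-1.    -0.002  0.002]] yaw of tool y 2.224
bright [ 82 172 200  92 198 255 255  91  95  97  93  61 148 204 204 255 255 159
 112 205 204 204 204 204 204 203 102 104 203 203 203 144  75  93  96  94] z mm [151. 115. 115. 152. 148. 114. 115. 150. 153. 155. 155. 155. 145. 115.
 114. 114. 115. 107. 107. 114. 114. 114. 114. 115. 114. 114. 108. 108.
 114. 114. 114. 140. 152.  nan 155. 155.]
  dark from 33.2 width 12.0 mid 39.16
  dark from 70.7 width 60.5 mid 100.91
  dark from 176.2 width 14.0 mid 183.16
  dark from 259.7 width 18.5 mid 268.91
  dark from 314.7 width 60.0 mid 344.66
disc angle mod 90: 89.89
```

```bash
python3 -m pendant '[85,0,0,0,0,85,0,0,0,0,85,-50,0,0,0,85,-60,0,0,0,85,-50,0,0,0]'; python3 -m pendant '[85,0,0,0,0.178,85,0,0,0,0.178,85,0,0,0,0.178,85,0,0,0,0.178,85,0,0,0,0.178,85,0,0,0,0.178,85,0,0,0,0.178,85,0,0,0,0.178,85,0,0,0,0.178,85,0,0,0,0.178,85,0,0,0,0.178,85,0,0,0,0.178,85,0,0,0,0.178,85,0,0,40,0,85,0,0,40,0,85,0,0,0,0]'; python3 -c "
from n2 import *
g=C-.1418*VY; goto(g[0],g[1],.101);notch2('pics/w6.png',False)"
```

```text
clock: 22.98
tcp_pos: [0.5201, 0.0178, 0.2883]
orientation: [-0.512, 1.508, 0.512]
contact_force: [0.9, -0.4, -0.6]
grip_width: 0.0851
clock: 24.98
tcp_pos: [0.5123, -0.0656, 0.2861]
orientation: [1.278, 1.162, -1.279]
contact_force: [0.4, -0.1, 0.9]
grip_width: 0.0844
t 24.98 tcp [512.3 -65.6 286.1] q [-0.23  0.16  0.27  1.88 -0.05  1.11 -0.04] grip 84.4 F [ 0.4 -0.1  0.9] Mz [0.02 0.01 0.01]
tool axes cols
 [[ 0.     0.996 -0.095]
 [-0.001 -0.095 -0.996]
 [-1.     0.     0.001]] yaw of tool y -0.095
shift tool mm [185.1   0.8  58.4]
  dark from 78.7 width 21.0 mid 89.16
  dark from 169.7 width 21.0 mid 180.16
  dark from 259.7 width 20.5 mid 269.91
  dark from 349.2 width 20.5 mid 359.41
disc angle mod 90: 89.41
```

View pics/w6.png

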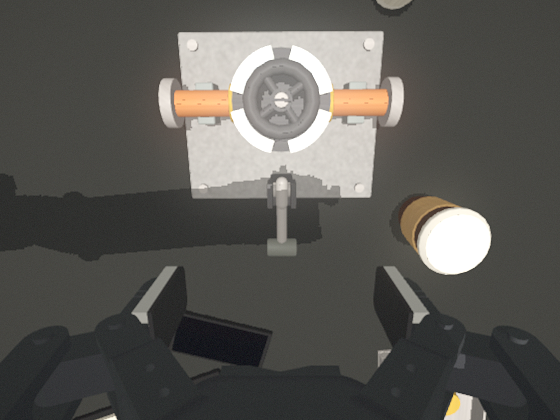

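Notches are square to the valve again (top view at (282,52), (237,100), (327,100), (282,150)). The disc is at 179.5° ± 0.4, so now I'll grasp the lever.

```bash
python3 -m pendant '[70,20,0.8,58,0,70,50,0,0,0,70,50,0,0,0,70,30,0,0,0,70,0,0,0,0,70,0,0,0,0]' 35; python3 -c "
from n2 import *
g=C-.1418*VY; goto(g[0],g[1],.102)"
```

```text
clock: 25.78
tcp_pos: [0.5096, -0.1193, 0.137]
orientation: [1.275, 1.165, -1.272]
contact_force: [0.1, -0.0, 1.3]
grip_width: 0.07
t 25.77 tcp [ 509.6 -119.3  137. ] q [-0.12  0.35  0.28  2.02 -0.14  0.78  0.15] grip 70.0 F [ 0.1 -0.   1.3] Mz [ 0.04 -0.01 -0.02]
tool axes cols
 [[ 0.002  0.996 -0.088]
 [ 0.    -0.088 -0.996]
 [-1.     0.002 -0.   ]] yaw of tool y -0.088
shift tool mm [35.  -1.6  4.8]
```

```bash
python3 -m pendant '[70,35,-1.5,4.8,0,70,0,0,0,0,28,0,0,0,0,28,0,0,0,0,28,0,0,0,0,28,0,0,0,0]' 35; python3 -c "
from n2 import *
g=C-.1418*VY; goto(g[0],g[1],.102)"
```

```text
clock: 26.52
tcp_pos: [0.5084, -0.1247, 0.1025]
orientation: [1.276, 1.163, -1.271]
contact_force: [1.5, 0.5, 7.5]
grip_width: 0.0297
t 26.52 tcp [ 508.4 -124.7  102.5] q [-0.09  0.41  0.27  2.05 -0.16  0.71  0.19] grip 29.7 F [1.5 0.5 7.5] Mz [ 0.06 -0.21  0.22]
tool axes cols
 [[ 0.004  0.996 -0.088]
 [-0.    -0.088 -0.996]
 [-1.     0.004 -0.   ]] yaw of tool y -0.088
shift tool mm [ 0.5 -0.8 -0.6]
```

```bash
python3 -m pendant '[28,-10.2,0,0,0,28,-10.1,0,-1.7,0,28,-9.6,0,-3.3,0,28,-9,0,-4.9,0,28,-8.1,0,-6.3,0,28,-6.9,0,-7.6,0,28,-5.6,0,-8.5,0,28,-4.1,0,-9.4,0,28,-2.5,0,-9.9,0,28,-0.8,0,-10.2,0,28,0,0,0,0]'; python3 -c "
from n2 import *
g=C-.080*VY; goto(g[0],g[1],.1695)"; python3 -m pendant '[28,0,0,-1.5,0,28,0,0,-1.5,0,28,0,0,0,0]';python3 -c "
from n2 import *
g=C-.080*VY; goto(g[0],g[1],.1695)"
```

```text
clock: 27.9
tcp_pos: [0.5138, -0.0641, 0.1696]
orientation: [1.276, 1.162, -1.272]
contact_force: [1.4, -2.9, 6.9]
grip_width: 0.0293
t 27.9 tcp [513.8 -64.1 169.6] q [-0.23  0.29  0.27  2.01 -0.1   0.85  0.02] grip 29.3 F [ 1.4 -2.9  6.9] Mz [-0.89 -0.34  0.04]
tool axes cols
 [[ 0.004  0.996 -0.089]
 [-0.001 -0.089 -0.996]
 [-1.     0.004  0.001]] yaw of tool y -0.089
shift tool mm [ 0.1 -0.7 -1.6]
clock: 28.28
tcp_pos: [0.514, -0.0622, 0.1697]
orientation: [1.276, 1.16, -1.273]
contact_force: [1.3, -4.9, 6.6]
grip_width: 0.0294
t 28.27 tcp [514.  -62.2 169.7] q [-0.23  0.29  0.27  2.01 -0.1   0.85  0.01] grip 29.4 F [ 1.3 -4.9  6.6] Mz [-1.31 -0.3   0.01]
tool axes cols
 [[ 0.004  0.996 -0.091]
 [-0.002 -0.091 -0.996]
 [-1.     0.005  0.002]] yaw of tool y -0.091
shift tool mm [ 0.2 -0.8  0.3]
```

```bash
python3 -m pendant '[28,0,0,-1.5,0,28,0,0,-1.5,0,28,0,0,0,0]'; python3 -m pendant '[28,0,0,-2,0,28,0,0,-2,0,28,0,0,0,0]'
```

```text
clock: 28.65
tcp_pos: [0.5143, -0.0591, 0.1696]
orientation: [1.276, 1.16, -1.273]
contact_force: [1.5, -5.5, 6.0]
grip_width: 0.0291
clock: 29.02
tcp_pos: [0.5146, -0.0548, 0.1693]
orientation: [1.276, 1.161, -1.273]
contact_force: [2.7, -4.5, 4.0]
grip_width: 0.0293
```

```bash
python3 -m pendant '[70,0,0,0,0,70,0,0,0,0,70,0,0,0,0,85,-40,0,0,0,85,-50,0,0,0,85,-32,0,10,0,85,0,0,0,0]'; python3 - <<'E'
from n2 import *
where(); notch2('pics/w7.png',False)
for c in ("wrist","scene"):
    p,W=cloud(c,f'pics/{c}7.png')
    D=W[...,:2]-C; L=np.stack([D@VX,D@VY,W[...,2]],-1).reshape(-1,3)
    G=L[(abs(L[:,0])<.02)&(L[:,1]<-.06)&(L[:,1]>-.12)&(L[:,2]>.175)&(L[:,2]<.21)]
    print(c,"grip",len(G),G.mean(0).round(4),G.min(0).round(4),G.max(0).round(4))
    T=L[(abs(L[:,0])<.004)&(L[:,1]<-.034)&(L[:,1]>-.09)]
    for y in np.arange(-.09,-.03,.005):
        z=T[abs(T[:,1]-y)<.0025,2]; print("%d:%.1f/%d"%(y*1000,np.median(z)*1000 if len(z) else -1,len(z)),end=" ")
    print()
E
```

```text
clock: 29.9
tcp_pos: [0.5133, -0.0638, 0.2924]
orientation: [1.278, 1.162, -1.271]
contact_force: [0.4, -0.1, -0.5]
grip_width: 0.0854
t 29.9 tcp [513.3 -63.8 292.4] q [-0.26  0.15  0.3   1.87 -0.05  1.12 -0.03] grip 85.4 F [ 0.4 -0.1 -0.5] Mz [ 0.03 -0.03 -0.01]
tool axes cols
 [[ 0.005  0.996 -0.09 ]
 [ 0.    -0.09  -0.996]
 [-1.     0.005 -0.001]] yaw of tool y -0.09
  dark from 78.7 width 21.0 mid 89.16
  dark from 169.7 width 21.0 mid 180.16
  dark from 259.7 width 6.5 mid 262.91
  dark from 275.2 width 5.0 mid 277.66
  dark from 348.7 width 21.0 mid 359.16
disc angle mod 90: 89.20
wrist grip 878 [-1.000e-04 -7.990e-02  1.977e-01] [-0.0148 -0.09    0.175 ] [ 0.0148 -0.073   0.2019]
-90:196.7/21 -84:199.4/55 -79:199.8/80 -74:168.1/233 -69:375.0/1758 -64:133.1/41 -59:133.4/52 -54:133.1/45 -49:133.2/46 -44:134.0/50 -39:133.7/57 -34:113.1/32 
scene grip 111 [ 0.0037 -0.0816  0.1946] [-0.0153 -0.0896  0.1812] [ 0.0161 -0.0715  0.2018]
-90:192.1/4 -84:157.2/25 -79:164.1/22 -74:146.7/22 -69:13.2/9 -64:127.3/14 -59:126.4/12 -54:128.6/12 -49:69.4/14 -44:126.9/23 -39:119.1/21 -34:109.2/8
```

View pics/w7.png

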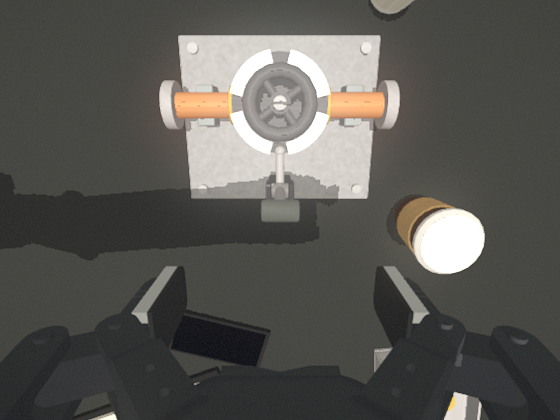

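The grip is back upright at (280,211), the tongue is in the bottom notch, and its arm reads level at about 133 mm. Depth leaves ~0.03 rad of doubt, so I'll push it firmly home from outside with shut fingers.

```bash
python3 -m pendant '[0,0,0,42,0,0,50,0,0,0,0,60,0,0,0,0,0,0,0,0,0,0,0,0,0]'; python3 -c "
from h import *
g=C-.102*VY; goto(g[0],g[1],.181)"|tail -1
```

```text
clock: 30.68
tcp_pos: [0.509, -0.1049, 0.1808]
orientation: [1.274, 1.165, -1.274]
contact_force: [1.6, -0.0, -0.1]
grip_width: 0.0003
shift tool mm [ -0.2   0.4 -20.6]
```

```bash
python3 -m pendant '[0,0,0,-10,0,0,0,0,-8,0,0,0,0,-2,0,0,0,0,-1,0,0,0,0,0,0]'; python3 -m pendant '[0,0,0,-1,0,0,0,0,-1,0,0,0,0,0,0]'
```

```text
clock: 31.3
tcp_pos: [0.5101, -0.084, 0.1799]
orientation: [1.275, 1.166, -1.275]
contact_force: [-0.1, 0.8, 0.0]
grip_width: -0.0001
clock: 31.68
tcp_pos: [0.5103, -0.0821, 0.1798]
orientation: [1.274, 1.166, -1.275]
contact_force: [-1.2, -0.6, 0.9]
grip_width: -0.0002
```

```bash
python3 -m pendant '[0,0,0,-1,0,0,0,0,-1,0,0,0,0,0,0]'; python3 -m pendant '[0,0,0,-1,0,0,0,0,0,0]'
```

```text
clock: 32.05
tcp_pos: [0.5103, -0.0819, 0.1798]
orientation: [1.274, 1.164, -1.276]
contact_force: [-0.7, -5.7, 0.5]
grip_width: 0.0
clock: 32.3
tcp_pos: [0.5103, -0.0818, 0.1798]
orientation: [1.274, 1.162, -1.277]
contact_force: [-0.5, -8.0, 0.1]
grip_width: 0.0003
```

It's against a hard stop: force builds and the tool no longer moves. Backing off for the final check.

```bash
python3 -m pendant '[0,0,0,15,0,0,0,0,20,0,0,-50,0,0,0,0,-60,0,0,0,85,0,0,-35,0,85,0,0,0,0]'; python3 - <<'E'
from n2 import *
where(); notch2('pics/w8.png',False)
p,W=cloud("wrist"); D=W[...,:2]-C; L=np.stack([D@VX,D@VY,W[...,2]],-1).reshape(-1,3)
G=L[(abs(L[:,0])<.02)&(L[:,1]<-.06)&(L[:,1]>-.12)&(L[:,2]>.185)&(L[:,2]<.21)]; print("grip",G.mean(0).round(4),G.min(0).round(4),G.max(0).round(4))
T=L[(abs(L[:,0])<.003)&(L[:,1]<-.038)&(L[:,1]>-.066)&(L[:,2]>.12)&(L[:,2]<.15)]; print("tongue arm slope",np.polyfit(T[:,1],T[:,2],1))
for n in ("cup_centre","bottle_centre","wrench","phone"):
    viewer.grab_frame("scene") if n=="cup_centre" else 0
    print(n,[(np.round(x["location"],3).tolist(),round(x["score"],2)) for x in nets.look_for(n,"scene")[:1]])
E
```

```text
clock: 33.05
tcp_pos: [0.5112, -0.0761, 0.2903]
orientation: [1.273, 1.169, -1.269]
contact_force: [-0.3, 0.4, -0.5]
grip_width: 0.036
t 33.05 tcp [511.2 -76.1 290.3] q [-0.25  0.16  0.31  1.87 -0.06  1.12  0.  ] grip 36.0 F [-0.3  0.4 -0.5] Mz [-0.08 -0.03  0.  ]
tool axes cols
 [[ 0.001  0.996 -0.084]
 [ 0.002 -0.084 -0.996]
 [-1.     0.001 -0.002]] yaw of tool y -0.084
  dark from 78.7 width 21.0 mid 89.16
  dark from 169.7 width 21.0 mid 180.16
  dark from 259.7 width 6.5 mid 262.91
  dark from 275.7 width 4.5 mid 277.91
  dark from 349.2 width 20.5 mid 359.41
disc angle mod 90: 89.23
grip [ 0.0002 -0.0785  0.1981] [-0.0145 -0.0882  0.1912] [ 0.0152 -0.071   0.202 ]
tongue arm slope [0.00838932 0.13341729]
cup_centre [([0.715, -0.147, 0.109], 0.56)]
bottle_centre [([0.673, 0.128, 0.076], 0.85)]
wrench [([0.516, 0.199, 0.004], 0.74)]
phone [([0.403, -0.322, 0.01], 0.83)]
```

View pics/w8.png

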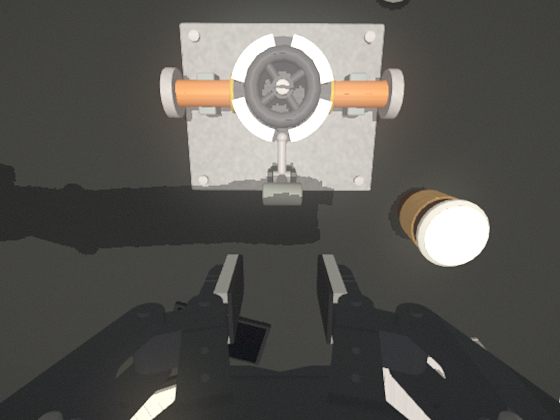

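The lever is upright with the grip at (283,193), its tongue arm is level (slope 0.008) and the tongue sits in the notch at (282,140). Nothing is being touched, and the other things are in place.

```bash
python3 -c "
from h import *
print(r.hand_in())"
```

```text
the job is handed in; nothing more can be done
None
```

The valve is half a turn open and locked, and I handed the job in at about 33 s of the 72 s allowed.

- **Lever opening:** I led the lever open. A depth check suggested the grip had slipped in the pads and left it about level, so I pushed it to its open stop from above (39 N measured at the wrist).
- **Wheel:** I turned it counter-clockwise in three grasps. The loose play ran out at about 1.4 rad, and I measured the disc's notches between grasps. The disc never read past half a turn.
- **Lever closing:** I led the lever back to locked. The pads slid about 8 mm along the grip at the end, so I pressed it home from outside with shut fingers. It met a firm stop at 8 N and no longer moved.

**Last checks:**
- **Disc angle:** the average reading is 179.2° (about 3.13 rad). The three clear notches give 179.2°, 179.4° and 180.2°, so they spread by about 1°.
- **Tongue:** it is in the notch. Its arm is level (slope 0.008, against about 0.03 before the final push) and the grip is at its locked position.
- **Other things:** the cup, bottle, wrench and phone are where they were, within the detector's error. The robot was clear of everything when I handed in.

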